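Set the locking knob of the bench air regulator

TASK

Set the air regulator on the test bench to its green mark: pull the black knob up to unlock it, turn it until its pointer is by the green dot, and push it back down fully home so that it locks there. The catch that takes the knob lies a little short of the dot or a little past it, so feel for it gently and never force the knob, neither by turning it while it is locked nor by pressing hard where it will not go down. Let go of the knob at the end and leave the loose car parts around it where they are.

Things in the scene. Friction and masses are not known exactly. Their poses are not given: they have to be found in the camera images.
- dial_centre (a point): centre of the round white dial face (112 mm across) on top of the regulator, a fixed aluminium block 112 x 112 x 66 mm on a dark 160 x 130 x 8 mm foot; dial face 70 mm above the bench. On the knob's axis, in the dial face; its z axis is up, its x axis is the direction of the pointer at the start
- knob: black round knob, upright axis; turns with the key under it, at most 1.65 rad either way from its start, against about 0.03 N m. Origin on its axis, 2 mm below its underside (in the dial face when down); z axis up, x axis along the pointer
- knob_grip (a point): on the axis of the knob (42 mm diameter, 34 mm tall), half-way up: 17 mm below its flat top, 19 mm above the dial face when down. It can be taken from above with the fingers to the left and right of the pointer nose, or on any two opposite sides clear of the nose; down, its underside stands 2 mm over the dial
- pointer (a point): outer end of the pointer nose, a black lug 9 mm wide with a white line that reaches 33 mm from the knob's axis; this point is on its upper edge, 14 mm above the dial face when the knob is down. It moves with the knob
- green_dot: green disc, 12 mm diameter, 2 mm high, fixed on the dial face 46 mm from the knob's axis, 1.1 rad (63 degrees) to one side of the starting pointer. Origin at its underside. Its slot is not exactly here: it lies 0.09 to 0.295 rad (5 to 17 degrees) short of the dot or past it, and only the feel of the knob tells where
- red_dot: red disc of the same size on the other side of the starting pointer: the wrong setting, with a slot of its own
- stem (a joint): how far the knob is pulled out on its orange stem, m: 0 fully down (locked), 0.014 fully up. It stays where it is left; about 2.5 N of friction up and down. The key leaves its slot at 0.008. Pushed down between slots, the knob meets the lock ring at 0.008, and the ring gives on a spring (4 N, then 1.2 N more per mm, on top of the friction) until it is hard at 0.003
- lockring: steel lock ring hidden under the dial, 46 mm radius, origin on the axis in the dial face. Level, with 7 mm wide slots (at the start and near each dot) for the knob's flat-ended 5 mm key, 40 mm off the axis; play in a slot 0.025 rad each way. Turned while lightly pressed on the ring, the key drops into the slot: the force falls and the knob goes on to 0. Key and ring bear 20 N
- tail_light_c (a point): loose used tail light, red and amber lens on a black base, 75 x 135 x 52 mm; point at its centre
- control_unit_c (a point): loose finned aluminium control unit with a black plug, 110 x 95 x 28 mm; point at its centre
- pulley_c (a point): loose steel belt pulley, 62 mm diameter, 30 mm high, standing on its face; point at its centre

How it is judged:
By the outcome, as a careful person would: the job done as asked, in the order asked, and still so for the second after the job is handed in, with the robot touching nothing.
It also fails if it takes over 54 s, if anything falls off the work surface, if the arm or the gripper's body presses on something with over 40 N, if the wrist force passes 120 N, or if a joint passes its speed limit or range.

ROBOT

A 7-joint arm with a two-finger parallel gripper is mounted at the origin on the work surface. World frame = base frame: x ahead of the robot, y to its left, z up, the work surface at z = 0. Lengths are in m, angles in rad, forces in N, time in s.
With the tool pointing down it reaches from about 0.4 to 0.85 m from the base axis. Payload 10.4 kg.
Tool frame: the origin (TCP) lies at the very end of the fingers, on their centre line; the grasp point (between the pads) lies 19 mm behind it; z points along the fingers, y is the direction in which the jaws open and shut (so a half turn about z gives the same grasp; the last joint's range is limited). The gripper opens to 87 mm and grips with 3 to 60 N. Pads are 19 mm wide; open, the fingers measure 117 mm over their backs; the gripper's body (75 mm by 190 mm) begins 51 mm behind the grasp point.
Start: joints at [1.109, 0.332, -0.065, 1.46, 0.022, 1.35, -0.088], TCP at [0.266, -0.566, 0.223] pointing down, gripper open.
Joint ranges: [-2.6, 2.6], [-0.5, 2.12], [-1.47, 1.34], [0.16, 2.42], [-1.27, 4.41], [0.06, 2.06], [-2.6, 2.6]. Speed limits (rad/s): [2.22, 2.22, 2.79, 2.79, 3.14, 3.14, 3.14].

INTERFACE

Orientations are given as a unit quaternion [x, y, z, w].
In Python, from bench import read_state, camera, close_job, recognise, masks_of gives the robot as it stands.
- The arm moves only by the tool play_rows, never from a script. Its argument "moves" is a list of rows, each a list of 3 entries, a list of its own where there are three numbers: the shift along the tool's x, y, z in cm, then the turn, a rotation vector about the tool's x, y, z in rad, then the finger opening in cm, from 0 to 8.7. In form: [[[dx, dy, dz], [ax, ay, az], jaw], ...]. A call has 1 to 8 rows; each row is the pose to reach, as a shift and turn from the pose commanded when the call began, along the tool's axes at that moment; what a row does not reach only later rows make up. A row lasts 1/8 s, in which the tool goes at most 62.5 mm and 10.7 degrees, less where a joint would pass 70% of its speed; a pose out of reach is approached as far as the arm can. A call with a gripper value outside its range is refused whole. The fingers move at their own pace and stop on an object; "grip_force" is the grip in N (left out, the last holds). Time passes only in rows, so rows that repeat a pose let the fingers close. It gives the time, the measured TCP pose, the force and the opening at its end, in the units of the state.
- read_state(): the state, without advancing time (a new reading comes with each control period).
- camera(name): name is "scene" or "top"; returns a dict with "frame" (400x640x3 uint8, red, green, blue), "intrinsics" (3x3 intrinsics, pixels), "camera_from_world" (4x4, takes a point from world to camera coordinates). Camera axes: x right, y down, z forward; pixel columns grow to the right and rows downward; lengths in m; the calibration is good to about 2 mm. A picture is of the moment at which its call begins. There is no depth.
- close_job(): hands the job in, once; it reports no verdict.
Trained networks look in a picture, given as the dict that the camera call returned (one of the last four; its "shot" number tells which), for a name from the list of things; names that differ only in an ending like _2 or _b are one class to them, and where a whole thing is asked for, a point or a joint stands for the part that bears it (a point fixed in the world has none). Each returns a list of dicts, best first, with "conf" (0 to 1); they miss things now and then, are a little off and sometimes report something else, mostly with a low value. They report only what shows in the picture. A call takes as long as a camera call.
- recognise(picture, query): "at" ([column, row] in pixels, amid what is visible of it).
- masks_of(picture, query): "region" (400x640 bool, what is visible of it) and "at" ([column, row] in pixels, amid what is visible of it).
The state is a dict: "time": time; "joint_positions": joint angles; "joint_vel": joint speeds; "joint_torque": joint torques, N m; "ee_pos": TCP position; "eef_rot": TCP orientation; "ft_force": force on the tool from outside, world axes, zero at the start; "torque": the same for the moment, N m; "width": finger opening in m.
Only numpy, scipy, OpenCV 4.12 (cv2) and the standard library are available. Lean on these libraries where they do the work, as an engineer would, in place of code of your own. Each camera call takes 0.05 s, during which the arm holds its last target.

## Working session

There is one attempt and no reset: what is moved stays moved. The work goes in short steps, Python scripts to look and compute and a tool call to move; the robot and the scene stay as the last step left them, time stands still between calls to the robot, and variables do not carry over. Pictures are saved under pics/ and viewed, and the job is handed in when it is done.

Besides the shell and the picture viewer there is one more tool, called by a JSON object that holds its "api" and its "payload", one argument or row to a line. play_rows: Moves the arm, as the interface text tells. Its arguments: {"type":"object","properties":{"moves":{"type":"array","items":{"type":"array"}},"grip_force":{"type":"number"}},"required":["moves"]}

```bash
mkdir -p pics; cat > h.py <<'E'
import numpy as np, cv2
from bench import read_state, camera, close_job, recognise, masks_of
from scipy.spatial.transform import Rotation as R
def ray(p,uv):
    K=np.array(p["intrinsics"]);T=np.array(p["camera_from_world"])
    d=T[:3,:3].T@np.linalg.solve(K,[uv[0],uv[1],1]);o=-T[:3,:3].T@T[:3,3]
    return o,d/np.linalg.norm(d)
def onz(p,uv,z):
    o,d=ray(p,uv);return o+d*(z-o[2])/d[2]
def tri(rs):
    A=sum(np.eye(3)-np.outer(d,d) for o,d in rs);b=sum((np.eye(3)-np.outer(d,d))@o for o,d in rs)
    return np.linalg.solve(A,b)
def proj(p,X):
    K=np.array(p["intrinsics"]);T=np.array(p["camera_from_world"])
    c=K@(T[:3,:3]@X+T[:3,3]);return c[:2]/c[2]
E
python3 - <<'E'
from h import *
s=read_state();print({k:np.round(v,4).tolist() for k,v in s.items()})
P={n:camera(n) for n in("top","scene")}
for n,p in P.items(): cv2.imwrite(f"pics/{n}0.png",p["frame"][...,::-1])
for q in["dial_centre","knob","knob_grip","pointer","green_dot","red_dot","tail_light_c","control_unit_c","pulley_c"]:
    rs=[]
    for n,p in P.items():
        r=recognise(p,q);print(q,n,[(np.round(x["at"],1).tolist(),round(x["conf"],2)) for x in r[:3]])
        if r: rs.append(ray(p,r[0]["at"]))
    if len(rs)==2: print("   ",np.round(tri(rs),4))
E
```

```text
{'time': 0.0, 'joint_positions': [1.1094, 0.3329, -0.0647, 1.4609, 0.0216, 1.3499, -0.0885], 'joint_vel': [-0.0003, 0.0004, 0.0016, 0.0003, 0.0009, 0.0005, 0.0001], 'joint_torque': [0.0, -62.3265, 0.0246, -38.9899, -0.0613, 0.0397, 0.0002], 'ee_pos': [0.2654, -0.5654, 0.2218], 'eef_rot': [0.976, 0.2177, -0.0002, -0.0007], 'ft_force': [0.4383, 0.8134, 0.2589], 'torque': [0.045, -0.0086, 0.0277], 'width': 0.0869}
dial_centre top [([359.0, 234.3], 0.88), ([354.9, 227.0], 0.74), ([306.9, 181.1], 0.68)]
dial_centre scene [([279.2, 216.8], 0.84)]
    [ 0.5137 -0.0151  0.0095]
knob top [([357.7, 226.5], 0.96)]
knob scene [([271.1, 189.8], 0.89)]
    [ 0.5215 -0.0164  0.0877]
knob_grip top [([357.4, 230.1], 0.9)]
knob_grip scene [([274.1, 190.4], 0.93)]
    [ 0.5152 -0.0133  0.0806]
pointer top [([357.0, 228.7], 0.78), ([438.5, 199.3], 0.52), ([308.3, 179.0], 0.47)]
pointer scene [([274.3, 188.3], 0.91)]
    [ 0.5173 -0.0124  0.0873]
green_dot top []
green_dot scene []
red_dot top [([358.1, 226.9], 0.42), ([306.4, 181.6], 0.35)]
red_dot scene [([270.9, 188.9], 0.65), ([182.3, 256.4], 0.64)]
    [ 0.5205 -0.0168  0.0892]
tail_light_c top [([265.6, 272.4], 0.9)]
tail_light_c scene [([351.5, 174.5], 0.93)]
    [0.4307 0.1727 0.0287]
control_unit_c top [([437.8, 198.1], 0.79)]
control_unit_c scene [([183.0, 255.4], 0.97), ([272.6, 187.8], 0.41)]
    [ 0.5906 -0.1954  0.0171]
pulley_c top [([309.9, 177.0], 0.79)]
pulley_c scene [([337.5, 252.3], 0.95), ([281.6, 219.8], 0.27)]
    [0.6408 0.0854 0.0148]
```

```bash
python3 - <<'E'
import cv2
t=cv2.imread("pics/top0.png");s=cv2.imread("pics/scene0.png")
cv2.imwrite("pics/tz.png",cv2.resize(t[170:290,290:430],None,fx=5,fy=5,interpolation=cv2.INTER_CUBIC))
cv2.imwrite("pics/sz.png",cv2.resize(s[130:250,200:350],None,fx=5,fy=5,interpolation=cv2.INTER_CUBIC))
E
```

```text
(no output)
```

View pics/top0.png

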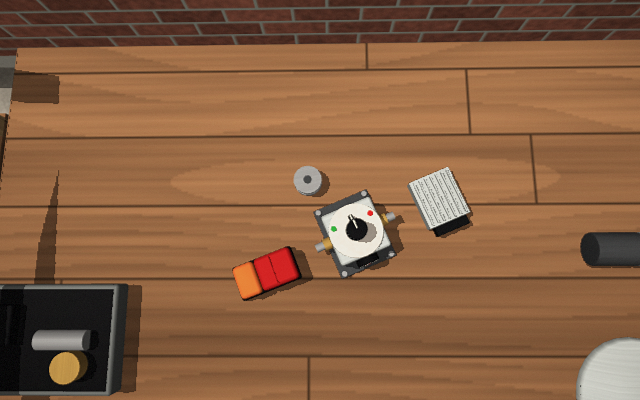

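View pics/scene0.png

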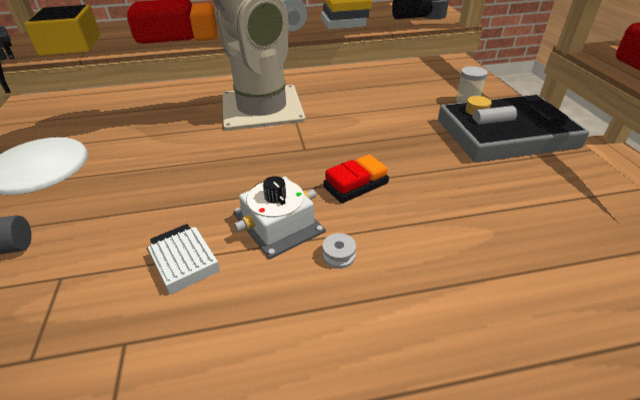

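```bash
ls pics
```

```text
scene0.png
sz.png
top0.png
tz.png
```

View pics/tz.png

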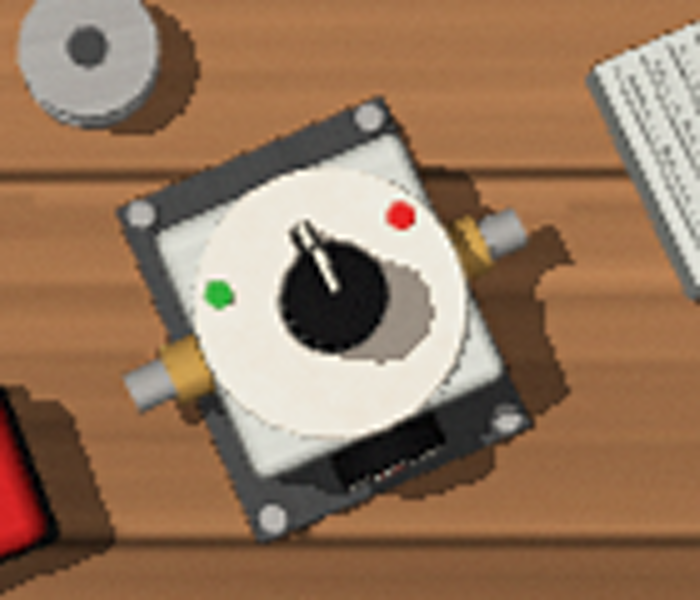

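View pics/sz.png

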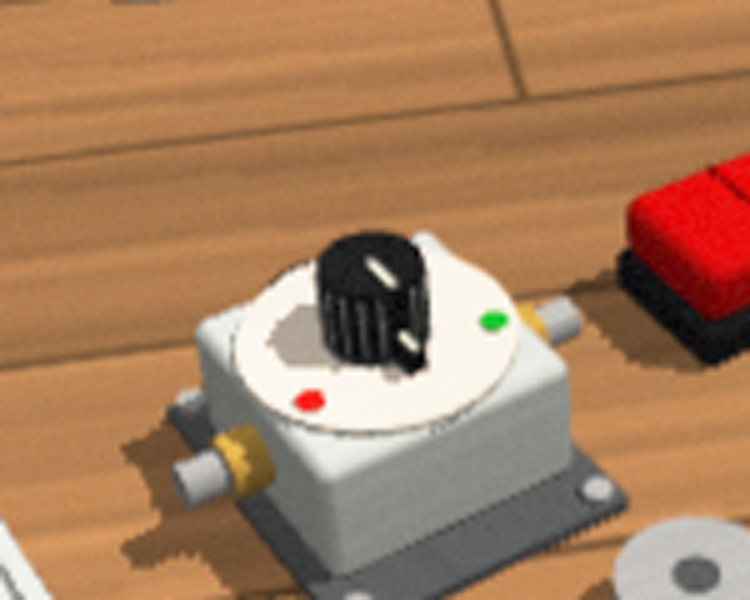

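The pictures show the regulator at top pixel (356,231). The pointer is up and slightly left, the green dot is left of it at (334,229), and the red dot is right at (370,213). I'll measure these more exactly now.

```bash
python3 - <<'E'
from h import *
P={n:camera(n) for n in("top","scene")}
D={}
for n,p in P.items():
    f=p["frame"].astype(int);r,g,b=f[...,0],f[...,1],f[...,2]
    box=np.zeros(r.shape,bool)
    if n=="top": box[190:275,318:395]=1
    else: box[170:225,240:310]=1
    for c,m in(("green",(g-np.maximum(r,b)>40)),("red",(r-np.maximum(g,b)>90))):
        k,l,st,ce=cv2.connectedComponentsWithStats((m&box).astype(np.uint8))
        for i in range(1,k):
            if st[i,4]>8: print(n,c,ce[i],st[i,4]); D.setdefault(c,{})[n]=ce[i]
    for q in("knob","pointer"):
        m=masks_of(p,q)
        if m: mm=m[0]["region"];v,u=np.nonzero(mm);print(n,q,mm.sum(),u.min(),u.max(),v.min(),v.max(),m[0]["conf"])
for c in D: print(c,tri([ray(P[n],D[c][n]) for n in D[c]]),[onz(P[n],D[c][n],.072) for n in D[c]])
G=np.mean([onz(P[n],D["green"][n],.072) for n in P],0);Rd=np.mean([onz(P[n],D["red"][n],.072) for n in P],0)
print("dist",np.linalg.norm(G-Rd), 2*.046*np.sin(1.1))
m=(G+Rd)/2;d=(Rd-G)[:2];d/=np.linalg.norm(d);nrm=np.array([-d[1],d[0]])
c=m[:2]-nrm*.046*np.cos(1.1);print("centre from dots",c,"yaw0",np.arctan2(nrm[1],nrm[0]), "greenyaw",np.arctan2(*(G[:2]-c)[::-1]))
# knob top & dial: project overlay
for n,p in P.items():
    im=p["frame"][...,::-1].copy();im=cv2.resize(im,None,fx=5,fy=5,interpolation=cv2.INTER_CUBIC)
    for z,rr,col in((.07,.056,(255,0,0)),(.106,.021,(0,255,255)),(.072,.021,(255,255,0))):
        pts=np.array([proj(p,np.array([c[0]+rr*np.cos(a),c[1]+rr*np.sin(a),z])) for a in np.linspace(0,6.28,60)])
        cv2.polylines(im,[((pts+.5)*5).astype(np.int32)],True,col,1)
    a=np.arctan2(nrm[1],nrm[0]);q=proj(p,np.array([c[0]+.033*np.cos(a),c[1]+.033*np.sin(a),.084]))
    cv2.circle(im,tuple(int(x) for x in (q+.5)*5),4,(255,0,255),1)
    x0,y0=(290,170) if n=="top" else (200,130)
    cv2.imwrite(f"pics/ov_{n}.png",im[y0*5:y0*5+600,x0*5:x0*5+700])
E
```

```text
top green [333.15384615 228.42307692] 26
top red [369.65384615 212.65384615] 26
top knob 421 346 368 215 240 0.62
top pointer 410 346 367 215 239 0.76
scene green [298.5 193.5] 20
scene red [261.5 209.5] 20
scene knob 517 263 285 177 204 0.84
scene pointer 551 262 285 176 204 0.78
green [0.52005583 0.0345145  0.06826433] [array([0.51957551, 0.03376286, 0.072     ]), array([0.52469831, 0.03476236, 0.072     ])]
red [ 0.55225075 -0.04125345  0.06818778] [array([ 0.55168448, -0.04141212,  0.072     ]), array([ 0.55674452, -0.04071984,  0.072     ])]
dist 0.08187409835422527 0.08199107712565205
centre from dots [ 0.51897839 -0.01157659] yaw0 0.4025781856439235 greenyaw 1.502000780133181
```

View pics/ov_top.png

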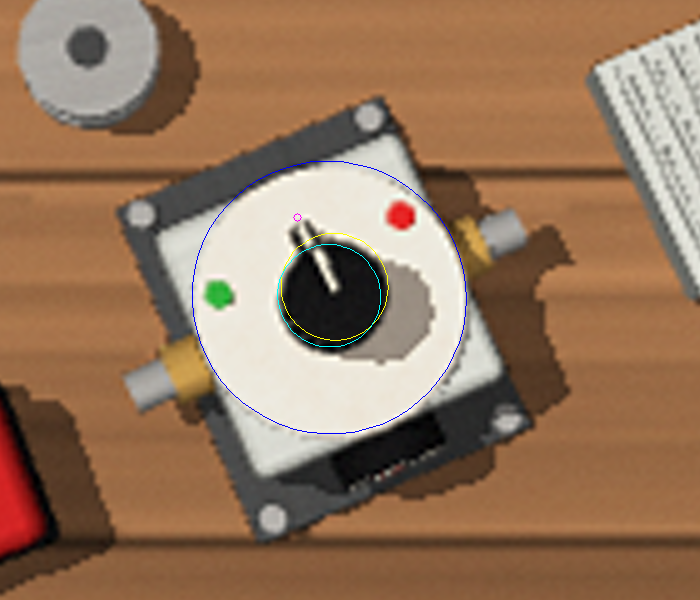

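View pics/ov_scene.png

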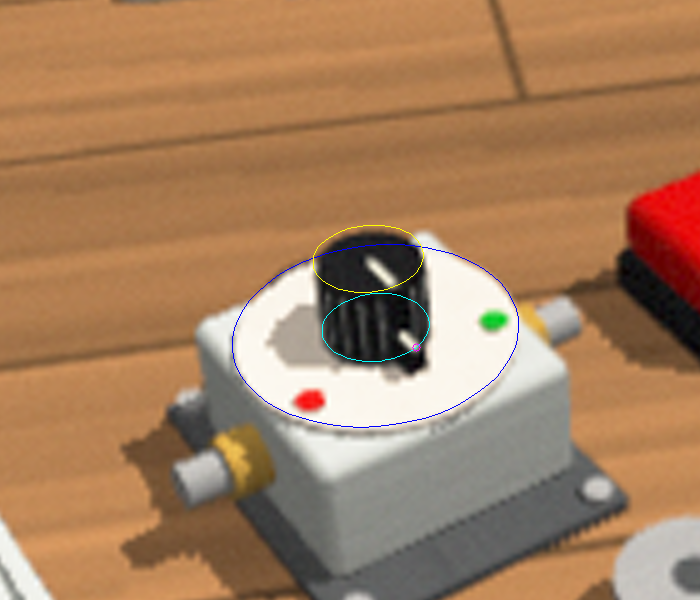

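```bash
cat >> h.py <<'E'
def delta(target,yaw_y=None,s=None):
    s=s or read_state();Rt=R.from_quat(s["eef_rot"])
    d=Rt.inv().apply(np.array(target)-s["ee_pos"])*100
    ty=np.arctan2(*Rt.apply([0,1,0])[[1,0]])
    out=[np.round(d,2).tolist()]
    if yaw_y is not None:
        T=R.from_matrix(np.array([[-np.sin(yaw_y)*-1*1,np.cos(yaw_y),0],[-np.cos(yaw_y),np.sin(yaw_y),0],[0,0,-1]]))
        out.append(np.round((Rt.inv()*T).as_rotvec(),4).tolist())
    return out,round(float(ty),4)
def st():
    s=read_state();Rt=R.from_quat(s["eef_rot"])
    print("t",round(s["time"],3),"p",np.round(np.array(s["ee_pos"])*1000,2),"yawy",np.round(np.arctan2(*Rt.apply([0,1,0])[[1,0]]),4),"F",np.round(s["ft_force"],2),"M",np.round(s["torque"],3),"w",round(s["width"]*1000,2),"Ftool",np.round(Rt.inv().apply(s["ft_force"]),2),"tz",np.round(Rt.apply([0,0,1]),4))
E
python3 -c "
from h import *
st();print(delta([.519,-.0115,.15],-1.168))"
```

```text
t 1.3 p [ 265.58 -565.8   222.58] yawy -1.132 F [-0.17 -0.43  0.49] M [-0.007  0.066 -0.082] w 87.22 Ftool [-0.34  0.31 -0.49] tz [ 1.e-04 -1.e-04 -1.e+00]Traceback (most recent call last):
  File "<string>", line 3, in <module>
    st();print(delta([.519,-.0115,.15],-1.168))
               ~~~~~^^^^^^^^^^^^^^^^^^^^^^^^^^
  File "h.py", line 22, in delta
    T=R.from_matrix(np.array([[-np.sin(yaw_y)*-1*1,np.cos(yaw_y),0],[-np.cos(yaw_y),np.sin(yaw_y),0],[0,0,-1]]))
  File "scipy/spatial/transform/_rotation.pyx", line 1143, in scipy.spatial.transform._rotation.Rotation.from_matrix
ValueError: Non-positive determinant (left-handed or null coordinate frame) in rotation matrix 0: [[-0.91996845  0.3919924   0.        ]
 [-0.3919924  -0.91996845  0.        ]
 [ 0.          0.         -1.        ]].
```

```bash
sed -i 's/    T=R.from_matrix.*/    c_,s_=np.cos(yaw_y),np.sin(yaw_y);T=R.from_matrix(np.array([[-s_,c_,0],[c_,s_,0],[0,0,-1.]]))/' h.py
python3 -c "
from h import *
print(delta([.519,-.0115,.15],-1.168))"
```

```text
([[46.49, -39.41, 7.26], [0.0001, -0.0001, 0.036]], -1.132)
```

{"api": "play_rows", "payload": {
  "moves": [
    [[5,-4.2,0.5],[0,0,0],6.5],
    [[10,-8.5,1],[0,0,0.01],6.5],
    [[15,-12.7,1.5],[0,0,0.02],6.5],
    [[20,-17,2],[0,0,0.036],6.5],
    [[25,-21.2,2.5],[0,0,0.036],6.5],
    [[30,-25.4,3],[0,0,0.036],6.5],
    [[35,-29.7,3.5],[0,0,0.036],6.5],
    [[40,-33.9,4],[0,0,0.036],6.5]
  ]
}}

```text
time: 2.3
ee_pos: [0.4735, -0.1106, 0.1848]
eef_rot: [0.98, 0.2, 0.0, 0.0]
ft_force: [1.0, -1.0, 0.3]
width: 0.0654
```

```bash
python3 -c "
from h import *
st();print(delta([.519,-.0115,.115],-1.168))"
```

```text
t 2.3 p [ 473.48 -110.63  184.78] yawy -1.1684 F [ 1.01 -1.    0.34] M [-0.04  -0.093  0.02 ] w 65.41 Ftool [ 0.54  1.32 -0.34] tz [ 1.e-03 -7.e-04 -1.e+00]
([[8.07, -7.34, 6.98], [0.001, -0.0006, -0.0004]], -1.1684)
```

{"api": "play_rows", "payload": {
  "moves": [
    [[3.2,-2.8,1.5],[0,0,0],6.5],
    [[6.3,-5.7,4],[0,0,0],6.5],
    [[6.3,-5.7,6.2],[0,0,0],6.5],
    [[6.3,-5.7,6.2],[0,0,0],6.5]
  ]
}}

```text
time: 2.8
ee_pos: [0.5075, -0.035, 0.1212]
eef_rot: [0.98, 0.2, -0.001, -0.0]
ft_force: [0.6, 0.3, -0.1]
width: 0.0648
```

```bash
python3 - <<'E'
from h import *
st();print(delta([.519,-.0115,.078],-1.168))
for n in("top","scene"):
    p=camera(n);im=p["frame"][...,::-1]
    x0,y0=(290,170) if n=="top" else (200,130)
    cv2.imwrite(f"pics/a_{n}.png",cv2.resize(im[y0:y0+120,x0:x0+140],None,fx=5,fy=5,interpolation=cv2.INTER_CUBIC))
E
```

```text
t 2.8 p [507.45 -35.05 121.25] yawy -1.1674 F [ 0.61  0.3  -0.08] M [ 0.004 -0.004 -0.045] w 64.82 Ftool [ 0.68 -0.04  0.07] tz [-2.9e-03  4.0e-04 -1.0e+00]
([[2.0, -1.71, 4.32], [-0.0015, 0.0025, 0.0006]], -1.1674)
```

View pics/a_scene.png

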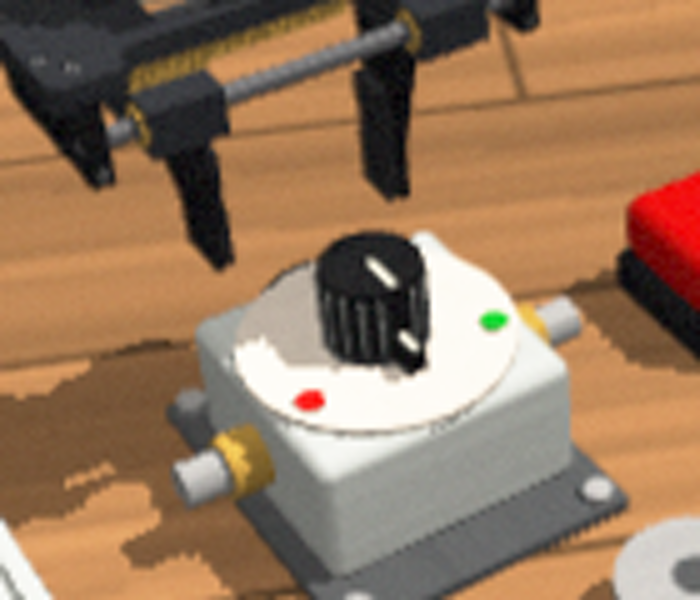

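View pics/a_top.png

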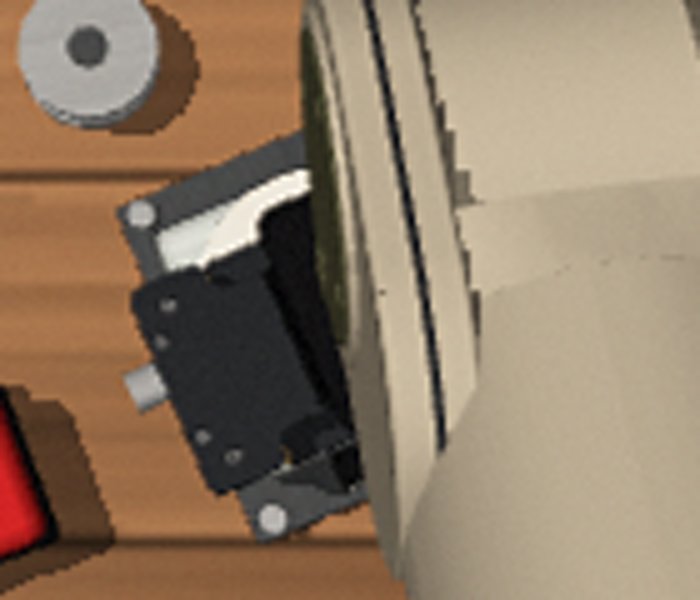

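{"api": "play_rows", "payload": {
  "moves": [
    [[1,-0.9,0],[-0.001,0.002,0],6.5],
    [[2,-1.7,0],[-0.002,0.003,0],6.5],
    [[2,-1.7,0],[-0.002,0.003,0],6.5]
  ]
}}

```text
time: 3.28
ee_pos: [0.5208, -0.0102, 0.123]
eef_rot: [0.98, 0.201, 0.002, 0.001]
ft_force: [0.2, -1.1, 1.0]
width: 0.0651
```

```bash
python3 - <<'E'
from h import *
p=camera("scene");st();print(delta([.519,-.0115,.078],-1.168))
s=read_state();Rt=R.from_quat(s["eef_rot"])
im=cv2.resize(p["frame"][...,::-1],None,fx=5,fy=5,interpolation=cv2.INTER_CUBIC)
for q in([0,.0325,0],[0,-.0325,0],[0,0,0],[.0095,.0325,0],[-.0095,.0325,0],[.0095,-.0325,0],[-.0095,-.0325,0]):
    u=proj(p,s["ee_pos"]+Rt.apply(q));cv2.circle(im,tuple(int(x) for x in (u+.5)*5),3,(255,0,255),-1)
cv2.imwrite("pics/b.png",im[130*5:250*5,1000:1700])
E
```

```text
t 3.325 p [520.51 -11.09 122.74] yawy -1.1668 F [-0.38 -0.11 -0.51] M [-0.003 -0.01  -0.026] w 65.19 Ftool [-0.4  -0.05  0.51] tz [ 3.9e-03 -6.0e-04 -1.0e+00]
([[-0.17, -0.03, 4.47], [0.0021, -0.0034, 0.0013]], -1.1668)
```

View pics/b.png

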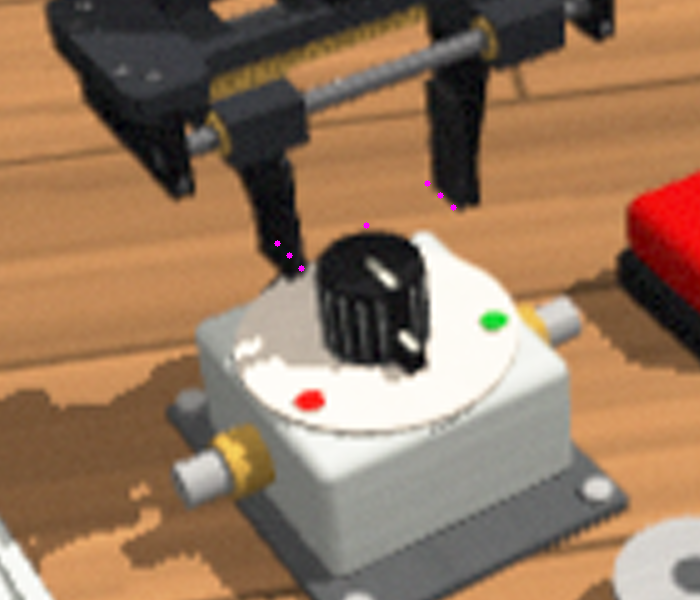

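{"api": "play_rows", "payload": {
  "moves": [
    [[-0.1,0,1],[0.001,-0.002,0],6.5],
    [[-0.2,0,2.2],[0.002,-0.003,0],6.5],
    [[-0.2,0,3.4],[0.002,-0.003,0],6.5],
    [[-0.2,0,4.4],[0.002,-0.003,0],6.5],
    [[-0.2,0,4.4],[0.002,-0.003,0],6.5]
  ]
}}

```text
time: 3.95
ee_pos: [0.5179, -0.0126, 0.0775]
eef_rot: [0.98, 0.2, -0.001, -0.0]
ft_force: [1.0, 0.5, 0.4]
width: 0.0649
```

```bash
python3 - <<'E'
from h import *
p=camera("scene");st();print(delta([.5187,-.0115,.078],-1.168))
im=cv2.resize(p["frame"][...,::-1],None,fx=5,fy=5,interpolation=cv2.INTER_CUBIC)
cv2.imwrite("pics/c.png",im[130*5:250*5,1000:1700])
E
```

```text
t 4.0 p [518.35 -12.56  78.17] yawy -1.168 F [ 0.05 -0.24 -0.33] M [ 0.004  0.023 -0.027] w 65.05 Ftool [-0.05  0.24  0.33] tz [-7.e-04  1.e-04 -1.e+00]
([[0.07, -0.08, 0.02], [-0.0004, 0.0006, 0.0]], -1.168)
```

View pics/c.png

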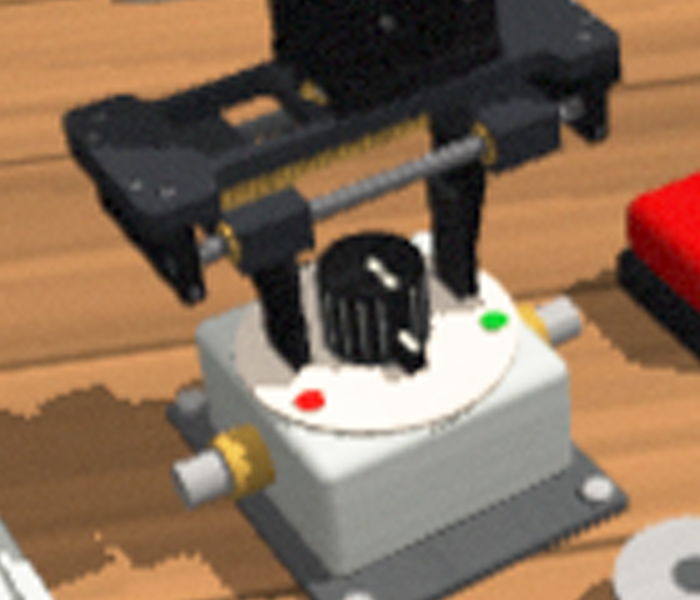

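{"api": "play_rows", "payload": {
  "moves": [
    [[0.05,-0.1,0],[0,0,0],5.2],
    [[0.05,-0.1,0],[0,0,0],4.6],
    [[0.05,-0.1,0],[0,0,0],4.4],
    [[0.05,-0.1,0],[0,0,0],4.3],
    [[0.05,-0.1,0],[0,0,0],4.2]
  ],
  "grip_force": 4
}}

```text
time: 4.62
ee_pos: [0.5186, -0.0115, 0.0785]
eef_rot: [0.98, 0.2, 0.0, 0.0]
ft_force: [0.1, -0.5, 1.0]
width: 0.0425
```

```bash
python3 -c "
from h import *
st()"
```

```text
t 4.625 p [518.61 -11.54  78.54] yawy -1.168 F [ 0.08 -0.48  1.02] M [-0.025 -0.091  0.032] w 42.51 Ftool [-0.11  0.48 -1.02] tz [ 1.e-04 -1.e-04 -1.e+00]
```

{"api": "play_rows", "payload": {
  "moves": [
    [[0,0,0],[0,0,0],3.8],
    [[0,0,0],[0,0,0],3.8],
    [[0,0,0],[0,0,0],3.8]
  ]
}}

```text
time: 5.0
ee_pos: [0.5187, -0.0118, 0.0786]
eef_rot: [0.98, 0.2, 0.0, 0.0]
ft_force: [0.6, -2.0, 0.7]
width: 0.0418
```

```bash
python3 -c "
from h import *
st()"
```

```text
t 5.0 p [518.71 -11.77  78.57] yawy -1.1683 F [ 0.61 -1.98  0.73] M [-0.414 -0.111  0.019] w 41.79 Ftool [-0.21  2.06 -0.73] tz [ 3.e-04 -3.e-04 -1.e+00]
```

{"api": "play_rows", "payload": {
  "moves": [
    [[0,0,0],[0,0,0],3.5],
    [[0,0,0],[0,0,0],3.5]
  ],
  "grip_force": 15
}}

```text
time: 5.25
ee_pos: [0.5187, -0.0118, 0.0786]
eef_rot: [0.98, 0.2, 0.0, 0.0]
ft_force: [1.3, -2.4, 1.5]
width: 0.0415
```

```bash
python3 -c "
from h import *
st()"
```

```text
t 5.25 p [518.73 -11.75  78.59] yawy -1.1682 F [ 1.27 -2.4   1.48] M [-0.607 -0.229  0.002] w 41.5 Ftool [ 0.23  2.71 -1.48] tz [ 3.e-04 -3.e-04 -1.e+00]
```

{"api": "play_rows", "payload": {
  "moves": [
    [[0,0.02,-0.3],[0,0,0],3.5],
    [[0,0.02,-0.6],[0,0,0],3.5],
    [[0,0.02,-0.9],[0,0,0],3.5],
    [[0,0.02,-1.2],[0,0,0],3.5],
    [[0,0.02,-1.2],[0,0,0],3.5]
  ]
}}

```text
time: 5.88
ee_pos: [0.5188, -0.0118, 0.091]
eef_rot: [0.98, 0.2, 0.0, 0.0]
ft_force: [0.5, -2.6, 1.9]
width: 0.0416
```

```bash
python3 - <<'E'
from h import *
p=camera("scene");st()
im=cv2.resize(p["frame"][...,::-1],None,fx=5,fy=5,interpolation=cv2.INTER_CUBIC)
cv2.imwrite("pics/d.png",im[130*5:250*5,1000:1700])
E
```

```text
t 5.925 p [518.73 -11.77  90.91] yawy -1.1681 F [ 0.9  -2.11  1.72] M [-0.695 -0.132 -0.042] w 41.52 Ftool [ 0.    2.3  -1.72] tz [ 2.e-04 -3.e-04 -1.e+00]
```

View pics/d.png

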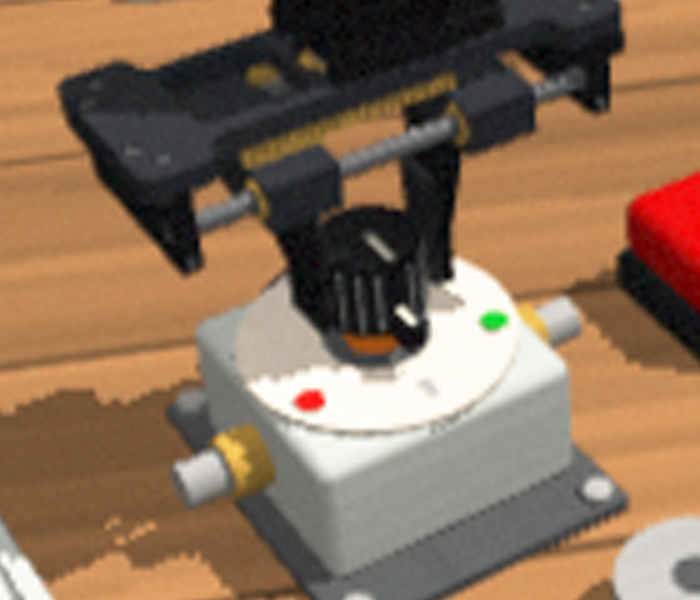

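The knob is up, with the orange stem showing. I'll test with a small turn first.

{"api": "play_rows", "payload": {
  "moves": [
    [[0,0.02,0],[0,0,-0.05],3.5],
    [[0,0.02,0],[0,0,-0.12],3.5],
    [[0,0.02,0],[0,0,-0.2],3.5],
    [[0,0.02,0],[0,0,-0.2],3.5]
  ]
}}

```text
time: 6.42
ee_pos: [0.5187, -0.0116, 0.0907]
eef_rot: [0.955, 0.297, -0.0, -0.0]
ft_force: [1.2, -2.0, 1.4]
width: 0.0414
```

```bash
python3 -c "
from h import *
st()"
```

```text
t 6.425 p [518.67 -11.61  90.66] yawy -0.9682 F [ 1.22 -2.    1.44] M [-0.342  0.013  0.044] w 41.36 Ftool [-0.13  2.33 -1.44] tz [-1.e-04  1.e-04 -1.e+00]
```

{"api": "play_rows", "payload": {
  "moves": [
    [[0,0.03,0],[0,0,-0.1],3.5],
    [[0,0.03,0],[0,0,-0.25],3.5],
    [[0,0.03,0],[0,0,-0.4],3.5],
    [[0,0.03,0],[0,0,-0.52],3.5],
    [[0,0.03,0],[0,0,-0.57],3.5],
    [[0,0.03,0],[0,0,-0.57],3.5]
  ]
}}

```text
time: 7.18
ee_pos: [0.5183, -0.0113, 0.0903]
eef_rot: [0.833, 0.553, -0.0, -0.001]
ft_force: [-2.8, 1.0, 1.8]
width: 0.0418
```

```bash
python3 - <<'E'
from h import *
p=camera("scene");st()
im=cv2.resize(p["frame"][...,::-1],None,fx=5,fy=5,interpolation=cv2.INTER_CUBIC)
cv2.imwrite("pics/e.png",im[130*5:250*5,1000:1700])
E
```

```text
t 7.225 p [518.3  -11.34  90.31] yawy -0.3998 F [-3.09  1.85  0.79] M [ 0.361  0.7   -0.04 ] w 41.57 Ftool [ 0.5  -3.57 -0.79] tz [-1.3e-03  7.0e-04 -1.0e+00]
```

View pics/e.png

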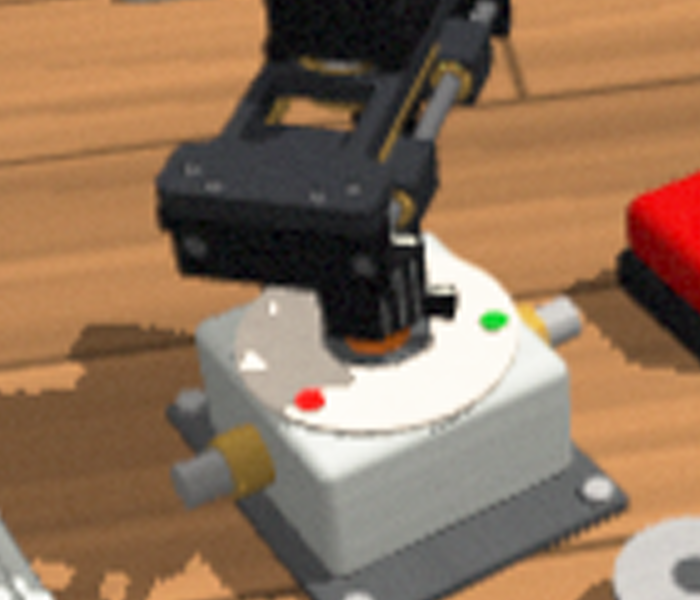

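{"api": "play_rows", "payload": {
  "moves": [
    [[0,-0.03,0.1],[0,0,0],3.5],
    [[0,-0.03,0.2],[0,0,0],3.5],
    [[0,-0.03,0.3],[0,0,0],3.5],
    [[0,-0.03,0.3],[0,0,0],3.5]
  ]
}}

```text
time: 7.72
ee_pos: [0.5183, -0.0114, 0.0872]
eef_rot: [0.833, 0.553, -0.0, -0.0]
ft_force: [-3.8, 4.2, 0.5]
width: 0.0416
```

```bash
python3 -c "
from h import *
st()"
```

```text
t 7.725 p [518.29 -11.41  87.19] yawy -0.3979 F [-3.77  4.25  0.54] M [ 0.899  0.743 -0.054] w 41.61 Ftool [ 2.46 -5.12 -0.53] tz [-7.e-04  6.e-04 -1.e+00]
```

{"api": "play_rows", "payload": {
  "moves": [
    [[0,0,0.07],[0,0,0],3.5],
    [[0,0,0.07],[0,0,0],3.5]
  ]
}}

```text
time: 7.98
ee_pos: [0.5183, -0.0114, 0.0866]
eef_rot: [0.833, 0.553, -0.0, -0.0]
ft_force: [-3.1, 3.1, 0.4]
width: 0.0416
```

```bash
python3 -c "
from h import *
st()"
```

```text
t 7.975 p [518.29 -11.43  86.55] yawy -0.3979 F [-3.05  3.07  0.36] M [ 0.838  0.799 -0.027] w 41.55 Ftool [ 1.65 -4.   -0.35] tz [-7.e-04  6.e-04 -1.e+00]
```

{"api": "play_rows", "payload": {
  "moves": [
    [[0,-0.02,0.06],[0,0,0],3.5],
    [[0,-0.02,0.06],[0,0,0],3.5]
  ]
}}

```text
time: 8.22
ee_pos: [0.5183, -0.0115, 0.0862]
eef_rot: [0.833, 0.553, -0.0, -0.0]
ft_force: [-4.2, 3.0, 1.9]
width: 0.0415
```

```bash
python3 -c "
from h import *
st()"
```

```text
t 8.225 p [518.3  -11.45  86.16] yawy -0.398 F [-4.17  2.98  1.89] M [ 0.856  0.892 -0.022] w 41.52 Ftool [ 1.13 -5.   -1.89] tz [-3.e-04  4.e-04 -1.e+00]
```

{"api": "play_rows", "payload": {
  "moves": [
    [[0,0,0.06],[0,0,0],3.5],
    [[0,0,0.06],[0,0,0],3.5]
  ]
}}

```text
time: 8.48
ee_pos: [0.5183, -0.0114, 0.0856]
eef_rot: [0.833, 0.553, -0.0, -0.0]
ft_force: [-4.8, 3.4, 2.9]
width: 0.0415
```

```bash
python3 -c "
from h import *
st()"
```

```text
t 8.475 p [518.28 -11.44  85.6 ] yawy -0.398 F [-4.82  3.38  2.93] M [0.813 0.912 0.02 ] w 41.49 Ftool [ 1.25 -5.75 -2.93] tz [-4.e-04  4.e-04 -1.e+00]
```

{"api": "play_rows", "payload": {
  "moves": [
    [[0,0.05,0.03],[0,0,0],3.5],
    [[0,0.05,0.03],[0,0,0],3.5]
  ]
}}

```text
time: 8.72
ee_pos: [0.5183, -0.0115, 0.0852]
eef_rot: [0.833, 0.553, -0.0, -0.001]
ft_force: [-7.0, 4.4, 4.1]
width: 0.0419
```

```bash
python3 -c "
from h import *
st()"
```

```text
t 8.725 p [518.32 -11.47  85.16] yawy -0.3979 F [-7.01  4.41  4.1 ] M [ 0.949  1.413 -0.033] w 41.93 Ftool [ 1.35 -8.18 -4.09] tz [-1.3e-03  5.0e-04 -1.0e+00]
```

{"api": "play_rows", "payload": {
  "moves": [
    [[0.03,-0.13,0.02],[0,0,0],3.5],
    [[0.03,-0.13,0.04],[0,0,0],3.5],
    [[0.03,-0.13,0.04],[0,0,0],3.5]
  ]
}}

```text
time: 9.1
ee_pos: [0.5183, -0.0114, 0.0852]
eef_rot: [0.833, 0.553, 0.0, 0.0]
ft_force: [-2.0, 1.7, 3.4]
width: 0.0417
```

```bash
python3 -c "
from h import *
st()"
```

```text
t 9.1 p [518.25 -11.38  85.19] yawy -0.3982 F [-2.01  1.7   3.36] M [ 0.403  0.332 -0.084] w 41.71 Ftool [ 0.79 -2.51 -3.36] tz [ 9.e-04 -1.e-04 -1.e+00]
```

{"api": "play_rows", "payload": {
  "moves": [
    [[0,-0.03,0.05],[0,0,0],3.5],
    [[0,-0.03,0.1],[0,0,0],3.5],
    [[0,-0.03,0.1],[0,0,0],3.5]
  ]
}}

```text
time: 9.48
ee_pos: [0.5182, -0.0114, 0.0842]
eef_rot: [0.833, 0.553, 0.0, 0.0]
ft_force: [1.0, 0.8, 4.6]
width: 0.0416
```

```bash
python3 -c "
from h import *
st()"
```

```text
t 9.475 p [518.16 -11.4   84.22] yawy -0.3982 F [1.02 0.79 4.59] M [ 0.182 -0.2   -0.02 ] w 41.57 Ftool [ 1.12  0.64 -4.58] tz [ 1.3e-03 -2.0e-04 -1.0e+00]
```

{"api": "play_rows", "payload": {
  "moves": [
    [[0,0,0],[0,0,-0.015],3.5],
    [[0,0,0],[0,0,-0.03],3.5],
    [[0,0,0],[0,0,-0.03],3.5]
  ]
}}

```text
time: 9.85
ee_pos: [0.5181, -0.0114, 0.0842]
eef_rot: [0.824, 0.566, 0.0, 0.0]
ft_force: [1.4, 0.4, 5.3]
width: 0.0418
```

```bash
python3 -c "
from h import *
st()"
```

```text
t 9.85 p [518.13 -11.37  84.22] yawy -0.3673 F [1.44 0.37 5.3 ] M [ 0.034 -0.362 -0.045] w 41.77 Ftool [ 0.87  1.21 -5.3 ] tz [ 1.3e-03 -2.0e-04 -1.0e+00]
```

{"api": "play_rows", "payload": {
  "moves": [
    [[0,0,0],[0,0,-0.015],3.5],
    [[0,0,0],[0,0,-0.03],3.5],
    [[0,0,0],[0,0,-0.03],3.5]
  ]
}}

```text
time: 10.22
ee_pos: [0.5181, -0.0114, 0.0842]
eef_rot: [0.816, 0.578, 0.0, 0.0]
ft_force: [1.7, 0.2, 5.1]
width: 0.0416
```

```bash
python3 -c "
from h import *
st()"
```

```text
t 10.225 p [518.12 -11.35  84.21] yawy -0.3373 F [1.74 0.2  5.08] M [ 0.069 -0.414 -0.081] w 41.57 Ftool [ 0.77  1.58 -5.08] tz [ 1.2e-03 -2.0e-04 -1.0e+00]
```

{"api": "play_rows", "payload": {
  "moves": [
    [[0,0,0],[0,0,-0.015],3.5],
    [[0,0,0],[0,0,-0.03],3.5],
    [[0,0,0],[0,0,-0.03],3.5]
  ]
}}

```text
time: 10.6
ee_pos: [0.5181, -0.0114, 0.0842]
eef_rot: [0.807, 0.591, 0.0, 0.0]
ft_force: [0.2, 0.9, 5.4]
width: 0.0414
```

{"api": "play_rows", "payload": {
  "moves": [
    [[0,0,0],[0,0,-0.015],3.5],
    [[0,0,0],[0,0,-0.03],3.5],
    [[0,0,0],[0,0,-0.03],3.5]
  ]
}}

```text
time: 10.98
ee_pos: [0.5181, -0.0114, 0.0842]
eef_rot: [0.798, 0.603, 0.0, 0.0]
ft_force: [1.6, -0.3, 5.6]
width: 0.0415
```

```bash
python3 -c "
from h import *
st()"
```

```text
t 10.975 p [518.06 -11.35  84.18] yawy -0.2773 F [ 1.59 -0.27  5.56] M [ 0.177 -0.275 -0.082] w 41.48 Ftool [ 0.18  1.61 -5.56] tz [ 1.1e-03 -2.0e-04 -1.0e+00]
```

Knob at about 0.891 rad and still on the ring (Fz about 5.5 N).

{"api": "play_rows", "payload": {
  "moves": [
    [[0,0,0],[0,0,-0.015],3.5],
    [[0,0,0],[0,0,-0.03],3.5],
    [[0,0,0],[0,0,-0.03],3.5]
  ]
}}

```text
time: 11.35
ee_pos: [0.518, -0.0114, 0.0842]
eef_rot: [0.789, 0.614, 0.0, 0.0]
ft_force: [1.3, 0.6, 6.0]
width: 0.0417
```

{"api": "play_rows", "payload": {
  "moves": [
    [[0,0,0],[0,0,-0.015],3.5],
    [[0,0,0],[0,0,-0.03],3.5],
    [[0,0,0],[0,0,-0.03],3.5]
  ]
}}

```text
time: 11.72
ee_pos: [0.518, -0.0114, 0.0842]
eef_rot: [0.78, 0.626, 0.0, 0.0]
ft_force: [1.3, 0.3, 5.2]
width: 0.0419
```

{"api": "play_rows", "payload": {
  "moves": [
    [[0,0,0],[0,0,-0.015],3.5],
    [[0,0,0],[0,0,-0.03],3.5],
    [[0,0,0],[0,0,-0.03],3.5]
  ]
}}

```text
time: 12.1
ee_pos: [0.518, -0.0114, 0.0842]
eef_rot: [0.77, 0.638, 0.0, 0.0]
ft_force: [1.2, 1.0, 5.6]
width: 0.0415
```

```bash
python3 -c "
from h import *
st()"
```

```text
t 12.1 p [518.01 -11.36  84.18] yawy -0.1873 F [1.23 1.03 5.61] M [ 0.059 -0.318 -0.049] w 41.54 Ftool [ 1.24  1.02 -5.61] tz [ 1.e-03 -2.e-04 -1.e+00]
```

{"api": "play_rows", "payload": {
  "moves": [
    [[0,0,0],[0,0,-0.015],3.5],
    [[0,0,0],[0,0,-0.03],3.5],
    [[0,0,0],[0,0,-0.03],3.5]
  ]
}}

```text
time: 12.48
ee_pos: [0.518, -0.0113, 0.0841]
eef_rot: [0.76, 0.649, 0.0, 0.0]
ft_force: [0.6, 0.3, 4.0]
width: 0.0423
```

```bash
python3 - <<'E'
from h import *
p=camera("scene");st()
im=cv2.resize(p["frame"][...,::-1],None,fx=5,fy=5,interpolation=cv2.INTER_CUBIC)
cv2.imwrite("pics/f.png",im[130*5:250*5,1000:1700])
E
```

```text
t 12.525 p [517.97 -11.38  84.14] yawy -0.1575 F [ 1.76 -0.35  5.34] M [ 0.096 -0.264  0.008] w 41.56 Ftool [-0.07  1.8  -5.34] tz [ 9.e-04 -2.e-04 -1.e+00]
```

View pics/f.png

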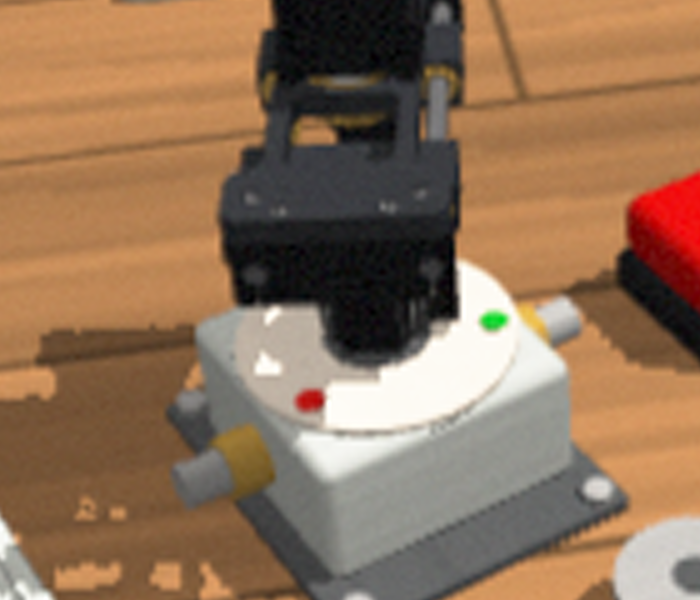

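{"api": "play_rows", "payload": {
  "moves": [
    [[0,0,0],[0,0,-0.015],3.5],
    [[0,0,0],[0,0,-0.03],3.5],
    [[0,0,0],[0,0,-0.03],3.5]
  ]
}}

```text
time: 12.9
ee_pos: [0.5179, -0.0113, 0.0841]
eef_rot: [0.751, 0.661, 0.0, 0.0]
ft_force: [0.5, 0.5, 6.1]
width: 0.042
```

{"api": "play_rows", "payload": {
  "moves": [
    [[0,0,0],[0,0,-0.015],3.5],
    [[0,0,0],[0,0,-0.03],3.5],
    [[0,0,0],[0,0,-0.045],3.5],
    [[0,0,0],[0,0,-0.045],3.5]
  ]
}}

```text
time: 13.4
ee_pos: [0.5179, -0.0114, 0.0841]
eef_rot: [0.736, 0.677, 0.0, 0.0]
ft_force: [0.7, 0.7, 4.5]
width: 0.0417
```

{"api": "play_rows", "payload": {
  "moves": [
    [[0,0,0],[0,0,-0.015],3.5],
    [[0,0,0],[0,0,-0.03],3.5],
    [[0,0,0],[0,0,-0.045],3.5],
    [[0,0,0],[0,0,-0.045],3.5]
  ]
}}

```text
time: 13.9
ee_pos: [0.5179, -0.0114, 0.0841]
eef_rot: [0.72, 0.694, 0.0, 0.0]
ft_force: [0.5, 0.7, 5.5]
width: 0.0417
```

```bash
python3 -c "
from h import *
st()"
```

```text
t 13.9 p [517.88 -11.36  84.11] yawy -0.0373 F [0.46 0.67 5.49] M [ 0.127 -0.165 -0.013] w 41.68 Ftool [ 0.69  0.44 -5.49] tz [ 7.e-04 -2.e-04 -1.e+00]
```

Angle 1.131 rad. I'll go on in fine steps past the dot.

{"api": "play_rows", "payload": {
  "moves": [
    [[0,0,0],[0,0,-0.015],3.5],
    [[0,0,0],[0,0,-0.03],3.5],
    [[0,0,0],[0,0,-0.03],3.5]
  ]
}}

```text
time: 14.28
ee_pos: [0.5179, -0.0113, 0.0841]
eef_rot: [0.71, 0.705, 0.0, 0.0]
ft_force: [0.0, 0.9, 6.0]
width: 0.0415
```

{"api": "play_rows", "payload": {
  "moves": [
    [[0,0,0],[0,0,-0.015],3.5],
    [[0,0,0],[0,0,-0.03],3.5],
    [[0,0,0],[0,0,-0.03],3.5]
  ]
}}

```text
time: 14.65
ee_pos: [0.5178, -0.0113, 0.0841]
eef_rot: [0.699, 0.715, 0.0, 0.0]
ft_force: [0.2, 1.0, 5.7]
width: 0.0418
```

{"api": "play_rows", "payload": {
  "moves": [
    [[0,0,0],[0,0,-0.015],3.5],
    [[0,0,0],[0,0,-0.03],3.5],
    [[0,0,0],[0,0,-0.03],3.5]
  ]
}}

```text
time: 15.02
ee_pos: [0.5178, -0.0113, 0.0841]
eef_rot: [0.688, 0.726, 0.0, 0.0]
ft_force: [-0.2, -0.5, 5.8]
width: 0.0413
```

1.221 rad.

{"api": "play_rows", "payload": {
  "moves": [
    [[0,0,0],[0,0,-0.015],3.5],
    [[0,0,0],[0,0,-0.03],3.5],
    [[0,0,0],[0,0,-0.03],3.5]
  ]
}}

```text
time: 15.4
ee_pos: [0.5178, -0.0113, 0.0841]
eef_rot: [0.677, 0.736, 0.0, 0.0]
ft_force: [-0.7, 0.5, 4.6]
width: 0.0416
```

```bash
python3 -c "
from h import *
st()"
```

```text
t 15.4 p [517.78 -11.34  84.05] yawy 0.0827 F [-0.69  0.5   4.6 ] M [ 0.104 -0.159 -0.116] w 41.58 Ftool [ 0.55 -0.64 -4.6 ] tz [ 5.e-04 -2.e-04 -1.e+00]
```

{"api": "play_rows", "payload": {
  "moves": [
    [[0,0,0],[0,0,-0.015],3.5],
    [[0,0,0],[0,0,-0.03],3.5],
    [[0,0,0],[0,0,-0.03],3.5]
  ]
}}

```text
time: 15.78
ee_pos: [0.5178, -0.0113, 0.084]
eef_rot: [0.666, 0.746, 0.0, 0.0]
ft_force: [0.4, 0.8, 5.3]
width: 0.0414
```

{"api": "play_rows", "payload": {
  "moves": [
    [[0,0,0],[0,0,-0.015],3.5],
    [[0,0,0],[0,0,-0.03],3.5],
    [[0,0,0],[0,0,-0.03],3.5]
  ]
}}

```text
time: 16.15
ee_pos: [0.5177, -0.0113, 0.084]
eef_rot: [0.655, 0.756, 0.0, 0.0]
ft_force: [-0.4, 1.2, 5.2]
width: 0.0419
```

1.311 rad.

{"api": "play_rows", "payload": {
  "moves": [
    [[0,0,0],[0,0,-0.015],3.5],
    [[0,0,0],[0,0,-0.03],3.5],
    [[0,0,0],[0,0,-0.03],3.5]
  ]
}}

```text
time: 16.52
ee_pos: [0.5176, -0.0113, 0.0838]
eef_rot: [0.644, 0.765, 0.0, 0.0]
ft_force: [1.7, 0.7, 1.9]
width: 0.0416
```

```bash
python3 -c "
from h import *
st()"
```

```text
t 16.525 p [517.65 -11.3   83.78] yawy 0.1725 F [1.73 0.74 1.87] M [ 0.182 -0.446  0.078] w 41.61 Ftool [ 0.43  1.83 -1.87] tz [ 2.e-04 -1.e-04 -1.e+00]
```

The force fell from 5.3 to 1.9 N and z dropped slightly, so the key has caught at about 1.34 rad. I'll push down gently.

{"api": "play_rows", "payload": {
  "moves": [
    [[0,0,0.05],[0,0,0],3.5],
    [[0,0,0.1],[0,0,0],3.5],
    [[0,0,0.15],[0,0,0],3.5],
    [[0,0,0.15],[0,0,0],3.5]
  ]
}}

```text
time: 17.02
ee_pos: [0.5176, -0.0113, 0.0823]
eef_rot: [0.644, 0.765, 0.0, 0.0]
ft_force: [2.0, 0.5, 0.8]
width: 0.0415
```

```bash
python3 -c "
from h import *
st()"
```

```text
t 17.025 p [517.63 -11.28  82.34] yawy 0.172 F [2.   0.52 0.77] M [ 0.018 -0.562  0.102] w 41.51 Ftool [ 0.17  2.05 -0.77] tz [ 2.e-04 -1.e-04 -1.e+00]
```

{"api": "play_rows", "payload": {
  "moves": [
    [[0,0.02,0.07],[0,0,0],3.5],
    [[0,0.02,0.14],[0,0,0],3.5],
    [[0,0.02,0.21],[0,0,0],3.5],
    [[0,0.02,0.28],[0,0,0],3.5],
    [[0,0.02,0.28],[0,0,0],3.5]
  ]
}}

```text
time: 17.65
ee_pos: [0.5177, -0.0113, 0.0795]
eef_rot: [0.644, 0.765, -0.0, -0.0]
ft_force: [0.7, -0.9, 1.3]
width: 0.0421
```

```bash
python3 -c "
from h import *
st()"
```

```text
t 17.65 p [517.65 -11.26  79.45] yawy 0.172 F [ 0.67 -0.92  1.28] M [-0.086 -0.318  0.086] w 42.06 Ftool [-1.02  0.5  -1.28] tz [-2.e-04 -1.e-04 -1.e+00]
```

{"api": "play_rows", "payload": {
  "moves": [
    [[0,0,0.05],[0,0,0],3.5],
    [[0,0,0.09],[0,0,0],3.5],
    [[0,0,0.09],[0,0,0],3.5]
  ]
}}

```text
time: 18.02
ee_pos: [0.5176, -0.0113, 0.0786]
eef_rot: [0.644, 0.765, -0.0, -0.0]
ft_force: [0.2, -1.4, 2.8]
width: 0.0418
```

```bash
python3 -c "
from h import *
st()"
```

```text
t 18.025 p [517.63 -11.27  78.61] yawy 0.1719 F [ 0.19 -1.39  2.76] M [-0.207 -0.143  0.116] w 41.76 Ftool [-1.41 -0.05 -2.76] tz [-2.e-04 -2.e-04 -1.e+00]
```

{"api": "play_rows", "payload": {
  "moves": [
    [[0,0,0.06],[0,0,0],3.5],
    [[0,0,0.06],[0,0,0],3.5]
  ]
}}

```text
time: 18.27
ee_pos: [0.5177, -0.0113, 0.0785]
eef_rot: [0.644, 0.765, -0.0, 0.0]
ft_force: [-1.4, -0.3, 8.6]
width: 0.0413
```

```bash
python3 -c "
from h import *
st()"
```

```text
t 18.275 p [517.69 -11.26  78.47] yawy 0.1719 F [-1.45 -0.32  8.59] M [-0.277  0.549  0.114] w 41.34 Ftool [-0.07 -1.48 -8.59] tz [-2.e-04 -5.e-04 -1.e+00]
```

The knob is hard home at TCP z 78.47 mm, the same as at the start. Next I release it and rise clear.

{"api": "play_rows", "payload": {
  "moves": [
    [[0,0,-0.03],[0,0,0],3.9],
    [[0,0,-0.03],[0,0,0],4.6],
    [[0,0,-0.03],[0,0,0],5.5],
    [[0,0,-0.03],[0,0,0],6.5],
    [[0,0,-0.03],[0,0,0],6.5],
    [[0,0,-0.03],[0,0,0],6.5]
  ]
}}

```text
time: 19.02
ee_pos: [0.5178, -0.0111, 0.0784]
eef_rot: [0.644, 0.765, 0.0, 0.0]
ft_force: [-0.8, -0.2, -0.4]
width: 0.0644
```

{"api": "play_rows", "payload": {
  "moves": [
    [[0,0,-1],[0,0,0],6.5],
    [[0,0,-2.5],[0,0,0],6.5],
    [[0,0,-5],[0,0,0],6.5],
    [[0,0,-8],[0,0,0],6.5],
    [[0,4,-11],[0,0,0],6.5],
    [[4,-6,-14],[0,0,0],6.5],
    [[8,-12,-16],[0,0,0],6.5],
    [[12,-16,-16],[0,0,0],6.5]
  ]
}}

```text
time: 20.02
ee_pos: [0.3853, 0.057, 0.2321]
eef_rot: [0.644, 0.765, 0.001, 0.0]
ft_force: [-1.2, 0.3, 1.4]
width: 0.0649
```

```bash
python3 - <<'E'
from h import *
st()
for n in("top","scene"):
    p=camera(n);im=p["frame"][...,::-1]
    x0,y0=(290,170) if n=="top" else (200,130)
    cv2.imwrite(f"pics/g_{n}.png",cv2.resize(im[y0:y0+120,x0:x0+140],None,fx=5,fy=5,interpolation=cv2.INTER_CUBIC))
E
```

```text
t 20.025 p [385.26  56.96 232.07] yawy 0.1718 F [-1.2   0.27  1.37] M [ 0.002 -0.078  0.015] w 64.86 Ftool [ 0.48 -1.13 -1.37] tz [ 1.3e-03  8.0e-04 -1.0e+00]
```

View pics/g_scene.png

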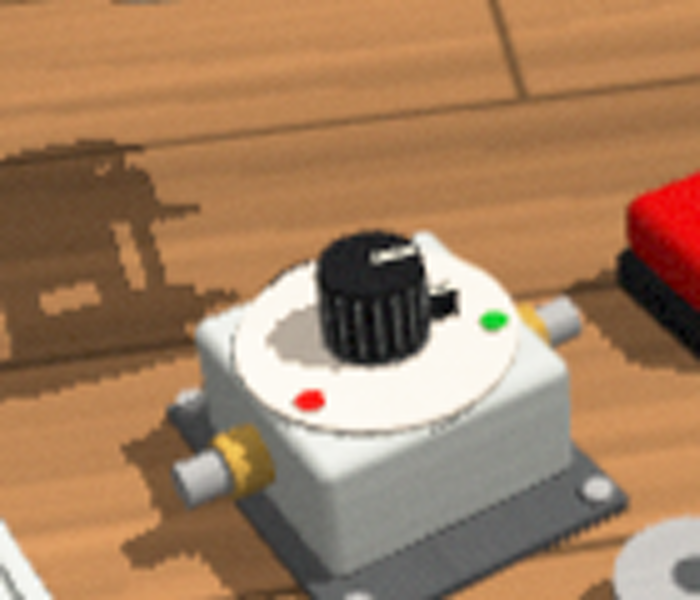

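View pics/g_top.png

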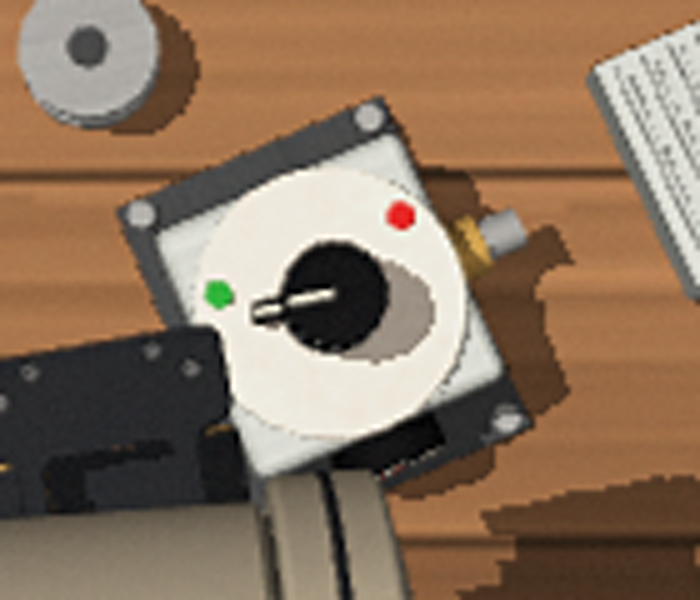

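The pointer is just past the green dot, with the nose at about (265,310) and the dot at (219,294) in the zoomed top view. The knob top is at its initial height and the parts in view haven't moved.

{"api": "play_rows", "payload": {
  "moves": [
    [[0,0,0],[0,0,0],6.5],
    [[0,0,0],[0,0,0],6.5]
  ]
}}

```text
time: 20.38
ee_pos: [0.3868, 0.0557, 0.2309]
eef_rot: [0.644, 0.765, 0.0, -0.0]
ft_force: [0.8, -0.8, -0.2]
width: 0.0652
```

```bash
python3 -c "
from h import *
st()
p=camera('scene')
a=cv2.imread('pics/scene0.png').astype(int);b=p['frame'][...,::-1].astype(int)
d=np.abs(a-b).max(2)
for n,(x0,x1,y0,y1) in dict(tail=(322,392,152,202),pulley=(318,360,232,268),ctrl=(145,222,222,294)).items(): print(n,(d[y0:y1,x0:x1]>40).mean())
print(close_job())"
```

```text
t 20.375 p [386.78  55.67 230.91] yawy 0.1716 F [ 0.82 -0.82 -0.2 ] M [ 0.05 -0.12 -0.09] w 65.19 Ftool [-0.95  0.67  0.2 ] tz [-4.e-04  1.e-03 -1.e+00]
tail 0.0
pulley 0.0
ctrl 0.0
the job is handed in; nothing more can be done
None
```

The regulator is set: I pulled the knob up about 12 mm, turned it to the green side, and it is now locked down in the slot just past the green dot. I then let go, backed the arm clear, and handed the job in at about 20.4 s.

- **Finding the slot:** I swept from 0.77 rad with a light press. The measured press force was about 5.5 N and never went above 6.1 N. At about 1.34 rad, 0.24 rad past the dot, it fell to 1.9 N and the knob went down freely.
- **Locked home:** the knob stopped hard at the same height as before it was unlocked (TCP z 78.5 mm against 78.6 mm), with a final press of 8.6 N. Pictures after release show it fully down with the pointer just past the green dot.
- **Surroundings:** the picture areas around the tail light, pulley and control unit were unchanged from the start, and the gripper was clear of everything with almost no force on it.
- **What disagreed:** the two cameras differed by about 5 mm on where the dial sits, and I took the middle. The grip showed up to about 8 N of sideways force early on, and I corrected for it before the sweep. The force sensor read 2–3 N lower than the spring figures predict, though the force rose with depth at the rate given.

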